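# Fetch the bottle opener from behind the jars

### The job

The bottle opener lies hemmed in by the three jars in the wooden caddy: first stand all three jars aside on the cork mat, then lay the opener flat in the middle of the black bar mat, lengthwise along it. Only then put every jar back upright on the very ring in the caddy that it came from. Do not tip any jar, and leave the white pot, mug and timer alone.

Things in the scene. Friction and masses are not known exactly. Their poses are not given: they have to be found in the camera images.
- bottle_opener: Hand bottle opener, dark green handle, steel head, lying flat; behaves as a solid bar 174 x 41 x 20 mm (about 80 g), to be pinched across its 41 mm width near the middle. Origin at the centre of its underside, x along its length, y across, z up. At the start it lies across the middle of the caddy, with the jars 10 to 20 mm off its long sides: two in front, one behind.
- sprinkle_jar: Round jar of coloured sweets with a black lid, 54 mm diameter at the widest, 75 mm high, about 170 g. Grip it across in its upper half, clear of its neighbours. Loose, upright; origin at the centre of its underside, z up. Its start ring differs from run to run: remember which ring it came from.
- cinnamon_jar: Rounded-square spice jar with a yellow-brown cap, 42 x 42 mm, 96 mm high, about 110 g; its flat sides face its x and y. Grip it across in its upper half, clear of its neighbours. Loose, upright; origin at the centre of its underside, z up. Its start ring differs from run to run: remember which ring it came from.
- sugar_shaker: Clear shaker with white sugar and a grey domed top, 44 mm diameter up to 74 mm, then narrowing, 90 mm high in all, about 100 g; it may lean by up to 0.05 rad as it stands. Grip it across in its upper half, clear of its neighbours. Loose, upright; origin at the centre of its underside, z up. Its start ring differs from run to run: remember which ring it came from.
- caddy: Fixed wooden board, 200 x 200 mm, floor 10 mm above the tray, dark rim 6 mm thick and 18 mm high over the tray. Origin at the centre of its underside; x points away from the robot (turned a little), z up. Three green rings, 64 mm wide, mark the jars' places, centred at x,y = (-60, 46), (-60, -46) and (60, 0) mm, one jar on each; a grey strip along y through the origin marks the opener's start.
- cork_mat: Fixed plain brown cork mat, 250 x 110 mm, 5 mm thick: the side area, long enough for the three jars in a row. Origin at the centre of its underside, x along its length, y across. It lies left or right of the caddy.
- bar_mat: Fixed black rubber bar mat with a red border line, 230 x 85 mm, 5 mm thick: the place for the opener. Origin at the centre of its underside, x along its length, y across. It lies on the other side of the caddy from the cork mat.
- cream_pot: Open white stoneware pot, 68 mm diameter, 66 mm high, loose bystander standing behind the work. Origin at the centre of its underside.
- coffee_mug: White coffee mug with a handle, 92 x 127 x 95 mm high, loose bystander standing behind the work. Origin at the middle of its length (cup and handle together), at its underside.
- kitchen_timer: Round black kitchen timer, 67 mm diameter, 61 mm high, loose bystander standing behind the work. Origin at the centre of its underside.
Mind the look-alikes: they are no part of the job. What is shaped like the sugar_shaker but purple or red is not meant.

How it is judged:
By the outcome, as a careful person would: the job done as asked, in the order asked, and still so for the second after the job is handed in, with the robot touching nothing.
It also fails if it takes over 144 s, if anything falls off the work surface, if the arm or the gripper's body presses on something with over 40 N, if the wrist force passes 120 N, or if a joint passes its speed limit or range.

### The arm

A 6-joint arm with a two-finger parallel gripper is mounted at the origin on a cart in front of the work surface, level with it; the furniture and walls round the work are solid. World frame = base frame: x ahead of the robot, y to its left, z up, the work surface at z = 0. Lengths are in m, angles in rad, forces in N, time in s.
With the tool pointing down it reaches from about 0.3 to 0.775 m from the base axis. Payload 14.6 kg.
Tool frame: the origin (TCP) lies midway between the tips of the shut fingers; the grasp point (between the pads) lies 19 mm behind it (ctrl.tcp_to_grasp is the z of the grasp point in the tool frame, in m); z points along the fingers, y is the line along which they close (so a half turn about z gives the same grasp; the last joint's range is limited). The gripper opens to 94 mm and grips with 3 to 60 N. Pads are 16 mm wide; open, the fingers measure 119 mm over their backs; the gripper's body (75 mm by 177 mm) begins 78 mm behind the grasp point.
Start: joints at [1.216, 0.3, 1.521, -0, 1.321, -0.067], TCP at [0.156, 0.527, 0.176] pointing down, gripper open.
Joint ranges: [-3.03, 3.03], [-0.79, 2.21], [0.23, 2.52], [-1.04, 4.18], [0, 3.07], [-2.55, 2.55]. Speed limits (rad/s): [2.22, 2.22, 2.57, 3.14, 3.14, 3.14].

### API

Orientations are given as [roll, pitch, yaw] about the fixed x, y, z axes, in that order (R = Rz(yaw) Ry(pitch) Rx(roll)).
In Python, from station import monitor, camera, ctrl gives the robot as it stands.
- The arm moves only by the tool apply_moves, never from a script. Its argument "plan" is one flat list of numbers, 4 for each row, row after row: the shift along the tool's x, y, z in mm, then the turn about the tool's z in rad. In form: [dx, dy, dz, spin, dx, dy, dz, spin, ...]. A call has 1 to 20 rows; each row shifts and turns the commanded pose from where the row before left it, along the tool's axes as they then stand; what a row does not reach is not made up. A row lasts 1/10 s, in which the tool goes at most 50 mm and 8.59 degrees, less where a joint would pass 70% of its speed; a pose out of reach is approached as far as the arm can. A call is refused whole if a number of a shift passes 50 or a number of a turn 0.15, either way. A call with a gripper value outside its range is refused whole. "hand" is the gripper command: -1 is shut, 1 is fully open, values between are in proportion, set as the call begins (left out, the last holds). The fingers move at their own pace and stop on an object; "squeeze" is the grip in N (left out, the last holds). Time passes only in rows, so rows that do not move let the fingers close. It gives the time, the measured TCP pose, the force, the opening and the grip force at its end, in the units of the state.
- monitor.get_obs(): the state, without advancing time (a new reading comes with each control period).
- camera(name): name is "side" or "top" or "wrist"; returns a dict with "image" (384x512x3 uint8, red, green, blue), "range_z" (384x512 float32, m along the optical axis (not along the pixel's ray), 0 where there is no reading), "mtx" (3x3 intrinsics, pixels), "distortion" ([k1, k2, p1, p2, k3] as OpenCV has them; the pictures are not rectified), "rvec" (rotation vector, rad) and "tvec" (3), from world to camera coordinates, as OpenCV has them. Camera axes: x right, y down, z forward; pixel columns grow to the right and rows downward; lengths in m; the calibration is good to about 2 mm. A picture is of the moment at which its call begins.
- ctrl.hand_in(): hands the job in; it is judged then, once.
The state is a dict: "time_s": time; "qpos": joint angles; "joint_vel": joint speeds; "tau": joint torques, N m; "ee_pos": TCP position; "eef_rot": TCP orientation; "force": force on the tool from outside, world axes, zero at the start; "moment": the same for the moment, N m; "grip_width": finger opening in m; "grip_force": force on a finger pad.
Only numpy, scipy, OpenCV 4.12 (cv2) and the standard library are available. Lean on these libraries where they do the work, as an engineer would, in place of code of your own. Each camera call takes 0.05 s, during which the arm holds its last target. There are 200 camera calls.

## Working session

There is one attempt and no reset: what is moved stays moved. The work goes in short steps, Python scripts to look and compute and a tool call to move; the robot and the scene stay as the last step left them, time stands still between calls to the robot, and variables do not carry over. Pictures are saved under pics/ and viewed, at most 14 in all, crops included, and the job is handed in when it is done.

Besides the shell and the picture viewer there is one more tool, called after ">>>" as name(argument=value, ...), one argument or row to a line, values as JSON. apply_moves: Moves the arm, as the interface text tells. Its arguments: {"type":"object","properties":{"plan":{"type":"array","items":{"type":"number"}},"hand":{"type":"number"},"squeeze":{"type":"number"}},"required":["plan"]}

```bash
mkdir -p pics; ls; cat > h.py <<'E'
import numpy as np, cv2
from station import monitor, camera, ctrl
def snap(n,f):
    c=camera(n); cv2.imwrite(f'pics/{f}.png',cv2.cvtColor(c['image'],cv2.COLOR_RGB2BGR)); np.savez(f'pics/{f}.npz',**{k:np.array(v) for k,v in c.items()}); return c
def load(f): return dict(np.load(f'pics/{f}.npz'))
def P(c,u,v,z=None):
    "world point of pixel: by depth, or on plane z"
    n=cv2.undistortPoints(np.array([[[u,v]]],float),c['mtx'],c['distortion'])[0,0]
    R=cv2.Rodrigues(np.array(c['rvec'],float))[0]; t=np.array(c['tvec']).ravel()
    o=-R.T@t; d=R.T@np.array([n[0],n[1],1])
    s=c['range_z'][int(round(v)),int(round(u))] if z is None else (z-o[2])/d[2]
    return o+s*d
E
python3 - <<'E'
from h import *
for n in ['top','side']:
    c=snap(n,n+'0'); 
    im=cv2.imread(f'pics/{n}0.png'); cv2.imwrite(f'pics/{n}0b.png',cv2.resize(im,(800,600)))
o=monitor.get_obs(); print(o, ctrl.tcp_to_grasp)
E
```

```text
pics
{'time_s': 0.1, 'qpos': array([ 1.21642429e+00,  3.00408580e-01,  1.52152863e+00, -2.77788372e-05,
        1.32066679e+00, -6.66035203e-02]), 'joint_vel': array([ 4.68262578e-06, -1.34744686e-03, -2.40070904e-03,  9.21542262e-04,
       -3.28071785e-04, -2.05986591e-03]), 'tau': array([ 1.38727777e-03, -5.32639861e+01, -3.53289199e+01,  7.09779072e-02,
        2.33946828e-02, -6.85015198e-05]), 'ee_pos': array([0.15601868, 0.52713407, 0.17514282]), 'eef_rot': array([-3.14058176e+00, -4.04617631e-05,  2.85383101e+00]), 'force': array([-0.40014212,  0.58443769, -0.4003262 ]), 'moment': array([ 0.07253145, -0.03650019,  0.01572176]), 'grip_force': 0.0, 'grip_width': 0.09396529946644212} -0.0188
```

View pics/top0b.png

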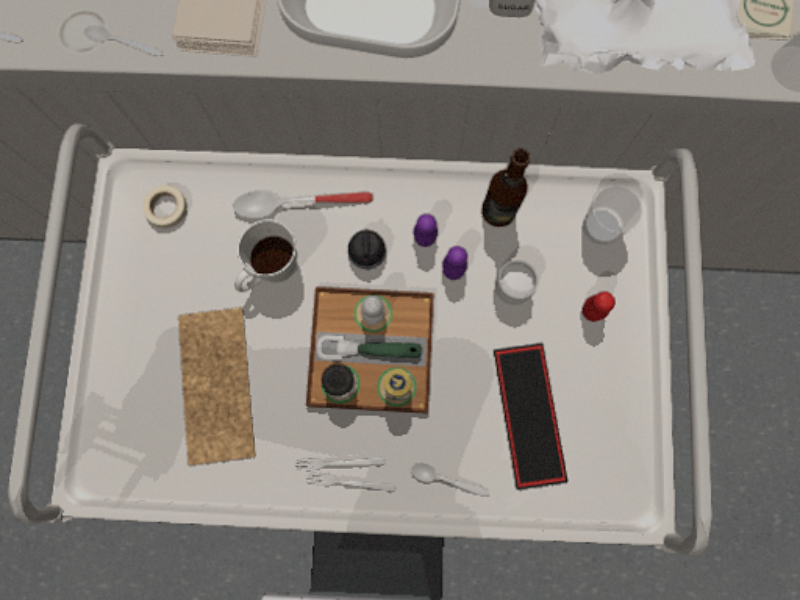

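View pics/side0b.png

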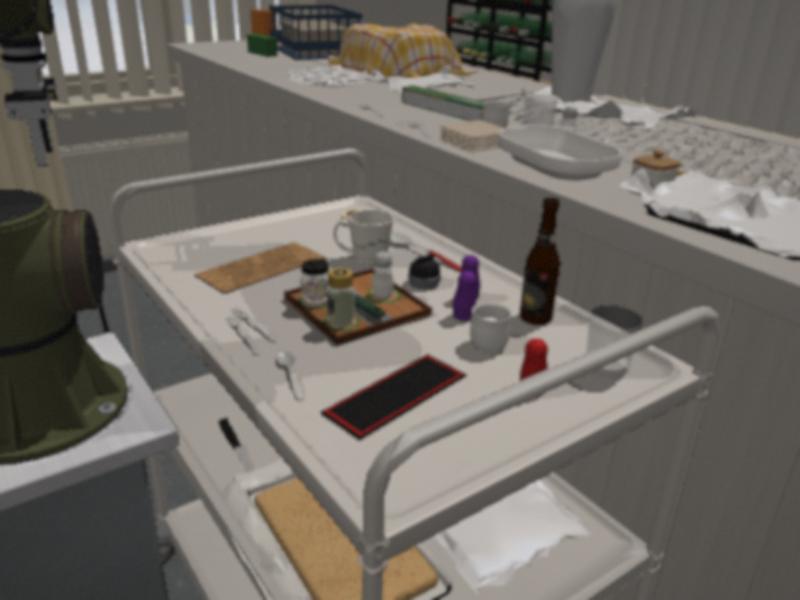

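The top view (800x600) shows the caddy at (372,350), with the opener on it: head left at (335,347), handle right at (390,350). The sprinkle jar is front-left at (340,382), the cinnamon jar front-right at (397,387), and the grey-topped clear shaker on the rear ring at (373,312). The cork mat is left at (216,386) and the bar mat right at (530,415).

Three things could be taken for the shaker: purple at (426,230) and (455,262), and red at (599,306). Only (373,312) is clear with a grey dome and stands on a ring. I'll confirm it in a crop.

```bash
python3 - <<'E'
from h import *
c=load('top0'); im=cv2.imread('pics/top0.png')
x0,y0,w,h=185,170,107,107
cv2.imwrite('pics/crop0.png',cv2.resize(im[y0:y0+80,x0:x0+107],(800,600),interpolation=cv2.INTER_CUBIC))
cv2.imwrite('pics/crop1.png',cv2.resize(im[y0+25:y0+105,x0:x0+107],(800,600),interpolation=cv2.INTER_CUBIC))
k=.64
for n,pts,z in [('caddy',[(316,289),(433,292),(428,412),(307,408)],.018),('cork',[(179,314),(243,308),(255,457),(188,465)],.005),('bar',[(495,350),(543,344),(567,481),(518,488)],.005)]:
    q=np.array([P(c,u*k,v*k,z) for u,v in pts]); print(n,q.round(3)[:,:2].tolist(),q.mean(0).round(3))
for n,u,v,z in [('spr',339,377,.075),('cin',398,383,.096),('sug',373,304,.09),('op',370,349,.03),('mug',268,252,.09),('timer',367,248,.06),('pot',517,279,.066)]:
    print(n,P(c,u*k,v*k,z).round(3),P(c,u*k,v*k).round(3))
R=cv2.Rodrigues(c['rvec'])[0]; print(-R.T@c['tvec'].ravel())
E
```

```text
caddy [[0.642, 0.104], [0.645, -0.092], [0.447, -0.091], [0.444, 0.105]] [0.545 0.007 0.018]
cork [[0.592, 0.334], [0.607, 0.227], [0.362, 0.185], [0.344, 0.293]] [0.476 0.26  0.005]
bar [[0.554, -0.199], [0.568, -0.279], [0.347, -0.318], [0.333, -0.24]] [ 0.45  -0.259  0.005]
spr [0.491 0.051 0.075] [0.49  0.05  0.084]
cin [ 0.484 -0.041  0.096] [ 0.483 -0.041  0.107]
sug [0.605 0.004 0.09 ] [0.603 0.003 0.101]
op [0.543 0.008 0.03 ] [0.544 0.008 0.024]
mug [0.682 0.175 0.09 ] [0.696 0.185 0.043]
timer [0.704 0.02  0.06 ] [0.704 0.02  0.062]
pot [ 0.662 -0.224  0.066] [ 0.667 -0.227  0.045]
[ 0.38601915 -0.04587777  1.13237994]
```

View pics/crop1.png

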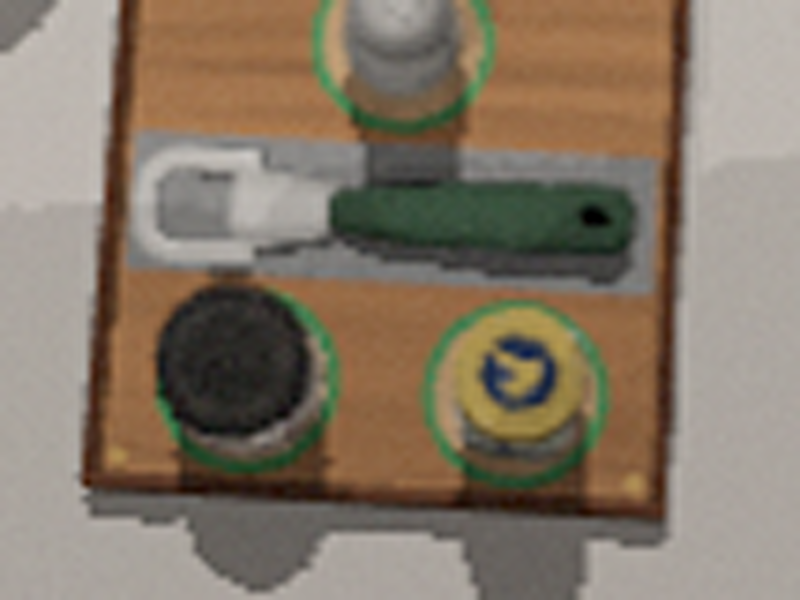

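View pics/crop0.png

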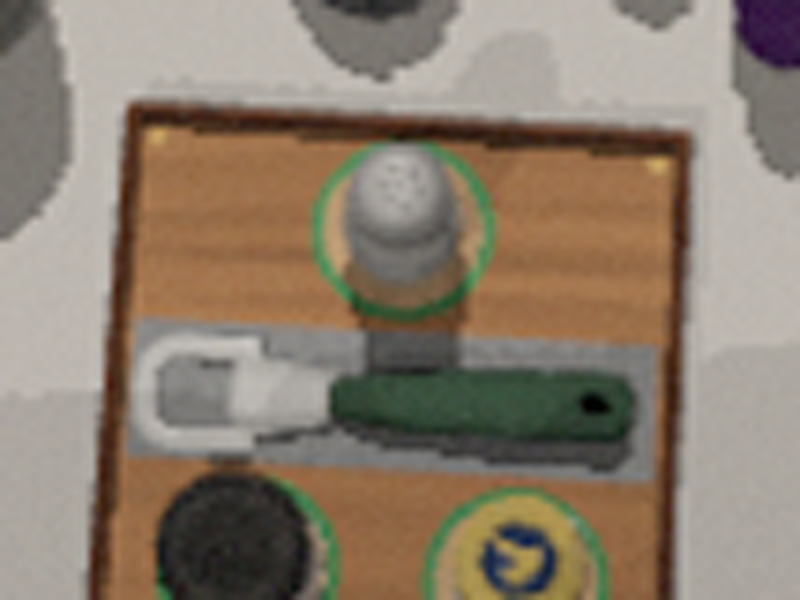

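The crops confirm it. The clear shaker with the grey dome (crop0 402,200) stands on the rear ring at crop0 (404,229). The sprinkle jar has its lid at crop1 (235,361), front-left. The cinnamon jar has its cap at crop1 (519,373), on the front-right ring at (516,394). The opener's ends are at crop1 u≈133 and u≈635.

```bash
python3 - <<'E'
from h import *
c=load('top0')
f0=lambda u,v,z:P(c,184.5+u/7.477+.067,169.5+v/7.5+.067,z)
f1=lambda u,v,z:P(c,184.5+u/7.477+.067,194.5+v/7.5+.067,z)
p=lambda n,a:print(n,a.round(4)[:2])
p('spr',f1(235,361,.085)); p('cin',f1(519,373,.106)); p('sugdome',f0(402,195,.098))
p('sugL',f0(345,215,.08));p('sugR',f0(460,215,.08))
rr=f0(404,229,.01); rf=f1(516,394,.01); p('ringrear',rr); p('ringFR',rf)
# FR ring =(-60,-46), rear=(60,0) -> yaw
d=rr-rf; yaw=np.arctan2(d[1],d[0])-np.arctan2(46,120); print('yaw',yaw)
Rm=np.array([[np.cos(yaw),-np.sin(yaw)],[np.sin(yaw),np.cos(yaw)]])
o=rr[:2]-Rm@[.06,0]; print('caddy',o,'FL',o+Rm@[-.06,.046],'FR',o+Rm@[-.06,-.046])
for n,u,v in[('h1',133,205),('h2',635,218),('top@330',340,186),('bot@330',340,232),('t2',480,181),('b2',480,252)]: p(n,f1(u,v,.028))
E
```

```text
spr [0.4865 0.0523]
cin [ 0.4847 -0.0387]
sugdome [0.6012 0.0043]
sugL [0.5974 0.0235]
sugR [ 0.5991 -0.0142]
ringrear [0.6074 0.0072]
ringFR [ 0.4868 -0.0374]
yaw -0.011979231937811363
caddy [0.54745089 0.00796434] FL [0.48800623 0.05467977] FR [ 0.48690416 -0.03731362]
h1 [0.5433 0.0957]
h2 [ 0.5464 -0.0753]
top@330 [0.5529 0.0256]
bot@330 [0.5372 0.0247]
t2 [ 0.5568 -0.022 ]
b2 [ 0.5325 -0.0231]
```

>>> apply_moves(
  plan=[0,0,-20,0.15,0,0,-20,0.15,0,0,0,0.15,0,0,0,0.15,0,0,0,0.15,0,0,0,0.15,0,0,0,0.15,0,0,0,0.15,0,0,0,0.083,0,0,0,0],
  hand=0.6,
  squeeze=15,
)

```text
time_s: 1.1
ee_pos: [0.1561, 0.5273, 0.2153]
eef_rot: [-3.141, 0.001, 1.57]
force: [-0.2, -0.7, 0.5]
grip_width: 0.0748
grip_force: 0.0
```

>>> apply_moves(
  plan=[-15,10,0,0,-25,17,0,0,-30,21,0,0,-30,21,0,0,-30,21,0,0,-30,21,0,0,-30,21,0,0,-30,21,0,0,-30,21,0,0,-30,21,0,0,-30,21,0,0,-30,21,0,0,-30,21,0,0,-30,21,0,0,-30,21,0,0,-25,17,0,0,-15,10,0,0,-5,4,0,0,0,0,0,0],
)

```text
time_s: 3.0
ee_pos: [0.4871, 0.0522, 0.2154]
eef_rot: [-3.141, -0.0, 1.572]
force: [-1.1, 0.7, -0.4]
grip_width: 0.0749
grip_force: 0.0
```

```bash
python3 - <<'E'
from h import *
c=snap('wrist','w1'); im=cv2.imread('pics/w1.png'); cv2.imwrite('pics/w1b.png',cv2.resize(im,(800,600)))
print(monitor.get_obs()['ee_pos'])
E
```

```text
[0.48683535 0.05273886 0.2155181 ]
```

View pics/w1b.png

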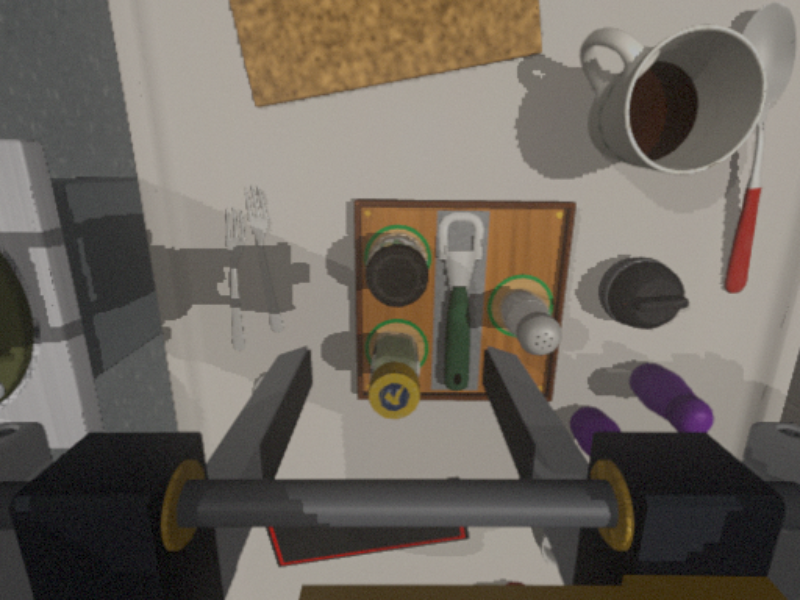

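The wrist view shows the sprinkle lid at (397,275), the cinnamon cap at (395,394) and the shaker dome at (540,334). The caddy corners are at (357,201), (575,203), (552,400) and (360,398). I'll cross-check these positions.

```bash
python3 - <<'E'
from h import *
c=load('w1');k=.64
for n,u,v,z in [('spr',397,275,.085),('cin',395,394,.106),('sug',539,334,.097),('op1',462,213,.028),('op2',456,389,.028),('ringR',523,306,.01),('ringFL',399,257,.01),('ringFR',397,352,.01)]: print(n,P(c,u*k,v*k,z).round(4)[:2])
E
```

```text
spr [0.487  0.0558]
cin [ 0.4856 -0.0365]
sug [0.5986 0.0112]
op1 [0.5441 0.0985]
op2 [ 0.5456 -0.0729]
ringR [0.6101 0.0075]
ringFL [0.4889 0.0558]
ringFR [ 0.4872 -0.0412]
```

>>> apply_moves(
  plan=[0,0,20,0,0,0,35,0,0,0,35,0,0,0,30,0,0,0,20,0,0,0,12,0,0,0,0,0],
)

```text
time_s: 3.75
ee_pos: [0.4863, 0.053, 0.0628]
eef_rot: [-3.14, 0.0, 1.572]
force: [0.5, -0.7, 0.4]
grip_width: 0.0751
grip_force: 0.0
```

>>> apply_moves(
  plan=[1,0,12,0,0,0,8,0,0,0,0,0],
)

```text
time_s: 4.05
ee_pos: [0.4867, 0.0534, 0.0429]
eef_rot: [-3.14, 0.0, 1.571]
force: [-0.6, -0.2, 0.1]
grip_width: 0.0753
grip_force: 0.0
```

>>> apply_moves(
  plan=[0,0,0,0,0,0,0,0,0,0,0,0,0,0,0,0,0,0,0,0,0,0,0,0,0,0,0,0,0,0,0,0],
  hand=-1,
  squeeze=15,
)

```text
time_s: 4.85
ee_pos: [0.4873, 0.0534, 0.0439]
eef_rot: [3.141, 0.0, 1.571]
force: [-1.1, -0.6, 5.1]
grip_width: 0.049
grip_force: 15.0
```

>>> apply_moves(
  plan=[0,0,-5,0,0,0,-15,0,0,0,-20,0,0,0,-20,0,10,-1,0,0,20,-1,0,0,25,-2,0,0,25,-2,0,0,25,-1,0,0,25,-1,0,0,25,-1,0,0,25,-1,0,0,18,-1,0,0,8,0,0,0,0,0,0,0,0,0,20,0,0,0,20,0,0,0,12,0,0,0,6,0,0,0,0,0],
)

```text
time_s: 6.85
ee_pos: [0.476, 0.2589, 0.0452]
eef_rot: [-3.141, 0.0, 1.57]
force: [1.0, -0.1, -1.7]
grip_width: 0.0491
grip_force: 15.0
```

>>> apply_moves(
  plan=[0,0,2,0,0,0,2,0,0,0,1,0,0,0,1,0,0,0,0,0],
)

```text
time_s: 7.35
ee_pos: [0.4761, 0.2594, 0.0396]
eef_rot: [3.142, 0.0, 1.571]
force: [-0.4, 0.3, -1.2]
grip_width: 0.049
grip_force: 15.0
```

>>> apply_moves(
  plan=[0,0,1,0,0,0,0,0],
)

```text
time_s: 7.55
ee_pos: [0.4762, 0.2595, 0.0389]
eef_rot: [3.141, -0.0, 1.571]
force: [-1.0, -0.3, 1.6]
grip_width: 0.0493
grip_force: 15.0
```

>>> apply_moves(
  plan=[0,0,0,0,0,0,0,0,0,0,0,0,0,0,0,0,0,0,-10,0,0,0,-25,0,0,0,-30,0,0,0,-35,0,-15,0,-10,0,-30,1,0,0,-35,1,0,0,-35,1,0,0,-35,1,0,0,-35,1,0,0,-35,1,0,0,-35,1,0,0,-25,1,0,0,-15,1,0,0,-2,0,0,0,0,0,0,0],
  hand=0.6,
)

```text
time_s: 9.55
ee_pos: [0.4848, -0.0377, 0.1486]
eef_rot: [-3.141, -0.0, 1.57]
force: [-0.0, 0.9, -0.1]
grip_width: 0.0752
grip_force: 0.0
```

>>> apply_moves(
  plan=[0,0,15,0,0,0,25,0,0,0,25,0,0,0,20,0,0,0,10,0,0,0,0,0],
)

```text
time_s: 10.15
ee_pos: [0.4845, -0.037, 0.0528]
eef_rot: [-3.14, -0.0, 1.572]
force: [0.2, -0.1, 0.4]
grip_width: 0.0752
grip_force: 0.0
```

>>> apply_moves(
  plan=[0,0,0,0,0,0,0,0,0,0,0,0,0,0,0,0,0,0,0,0,0,0,0,0,0,0,0,0,0,0,0,0],
  hand=-1,
)

```text
time_s: 10.95
ee_pos: [0.4853, -0.0377, 0.0539]
eef_rot: [3.141, 0.0, 1.571]
force: [-0.0, 0.6, 5.1]
grip_width: 0.041
grip_force: 15.0
```

>>> apply_moves(
  plan=[0,0,-5,0,0,0,-15,0,0,0,-20,0,0,0,-20,0,10,-5,0,0,20,-14,0,0,30,-18,0,0,30,-18,0,0,30,-16,0,0,30,-12,0,0,30,-6,0,0,30,-2,0,0,30,0,0,0,25,0,0,0,14,0,0,0,5,0,0,0,0,0,20,0,0,0,20,0,0,0,14,0,0,0,5,0],
)

```text
time_s: 12.95
ee_pos: [0.3933, 0.2453, 0.0532]
eef_rot: [-3.139, 0.001, 1.57]
force: [-1.1, -0.2, -1.4]
grip_width: 0.041
grip_force: 15.0
```

>>> apply_moves(
  plan=[0,0,2,0,0,0,1,0,0,0,1,0,0,0,1,0,0,0,0,0],
)

```text
time_s: 13.45
ee_pos: [0.3942, 0.2464, 0.0498]
eef_rot: [3.141, -0.0, 1.571]
force: [0.1, -0.5, -1.7]
grip_width: 0.0413
grip_force: 15.0
```

>>> apply_moves(
  plan=[0,0,1,0,0,0,0,0],
)

```text
time_s: 13.65
ee_pos: [0.3943, 0.2465, 0.0489]
eef_rot: [3.141, -0.0, 1.571]
force: [-0.3, 0.2, 1.2]
grip_width: 0.0411
grip_force: 15.0
```

>>> apply_moves(
  plan=[0,0,0,0,0,0,0,0,0,0,0,0,0,0,0,0,0,0,-10,0,0,0,-25,0,0,0,-30,0,0,0,-35,0,-10,8,-10,0,-20,17,0,0,-28,24,0,0,-28,24,0,0,-28,24,0,0,-28,24,0,0,-28,24,0,0,-28,24,0,0,-22,20,0,0,-14,12,0,0,-6,5,0,0,0,0,0,0],
  hand=0.6,
)

```text
time_s: 15.65
ee_pos: [0.6001, 0.0057, 0.1583]
eef_rot: [-3.141, -0.0, 1.57]
force: [-0.7, 0.7, 0.6]
grip_width: 0.0753
grip_force: 0.0
```

```bash
python3 - <<'E'
from h import *
c=snap('wrist','w2'); im=cv2.imread('pics/w2.png'); cv2.imwrite('pics/w2b.png',cv2.resize(im,(800,600)))
print(monitor.get_obs()['ee_pos'])
E
```

```text
[0.59975848 0.00642195 0.15841691]
```

View pics/w2b.png

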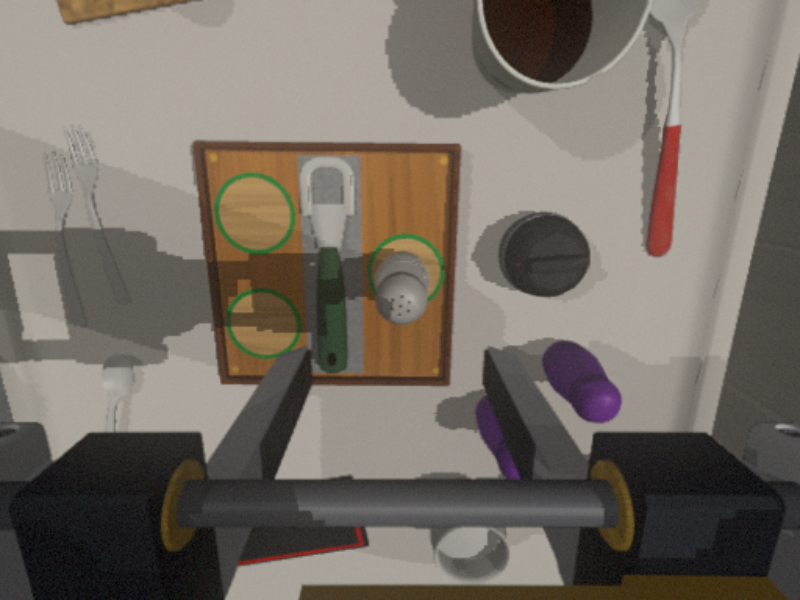

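The view shows the shaker dome at (401,300), and its ring at (407,272). The two empty front rings are at (255,213) and (264,323), and the opener runs from (328,157) to (333,372).

```bash
python3 - <<'E'
from h import *
c=load('w2');k=.64
for n,u,v,z in [('dome',402,299,.097),('FL',255,213,.01),('FR',264,323,.01),('R',407,272,.01),('op1',328,158,.028),('op2',333,371,.028),('c',196,143,.018),('c',460,145,.018),('c',449,384,.018),('c',220,383,.018)]: print(n,P(c,u*k,v*k,z).round(4)[:2])
E
```

```text
dome [0.6032 0.0098]
FL [0.4876 0.0555]
FR [ 0.4868 -0.0367]
R [0.6082 0.0077]
op1 [0.5499 0.0965]
op2 [ 0.5465 -0.0729]
c [0.4514 0.107 ]
c [0.6468 0.1058]
c [ 0.6451 -0.09  ]
c [ 0.4468 -0.0888]
```

>>> apply_moves(
  plan=[0,0,20,0,0,0,25,0,0,0,25,0,0,0,22,0,0,0,12,0,0,0,6,0,0,0,0,0],
)

```text
time_s: 16.4
ee_pos: [0.5999, 0.0068, 0.0487]
eef_rot: [-3.141, -0.0, 1.571]
force: [0.5, -0.0, 0.3]
grip_width: 0.075
grip_force: 0.0
```

>>> apply_moves(
  plan=[1,0,2,0,0,0,0,0,0,0,0,0,0,0,0,0,0,0,0,0,0,0,0,0,0,0,0,0,0,0,0,0],
  hand=-1,
)

```text
time_s: 17.2
ee_pos: [0.6002, 0.0073, 0.0468]
eef_rot: [3.141, 0.0, 1.571]
force: [0.7, -0.1, 0.6]
grip_width: 0.0324
grip_force: 15.0
```

>>> apply_moves(
  plan=[0,0,0,0,0,0,0,0],
)

```text
time_s: 17.4
ee_pos: [0.6002, 0.0074, 0.0468]
eef_rot: [3.141, 0.0, 1.571]
force: [0.1, -0.6, 1.9]
grip_width: 0.0323
grip_force: 15.0
```

```bash
python3 - <<'E'
from h import *
c=snap('wrist','w3'); im=cv2.imread('pics/w3.png')
s=snap('side','s3'); im2=cv2.imread('pics/s3.png')
a=cv2.resize(im[100:310,150:350],(400,420)); b=cv2.resize(im2[120:260,150:340],(400,295),interpolation=cv2.INTER_CUBIC)
o=np.zeros((420,800,3),np.uint8); o[:,:400]=a; o[:295,400:]=b; cv2.imwrite('pics/c3.png',o)
E
```

```text
(no output)
```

View pics/c3.png

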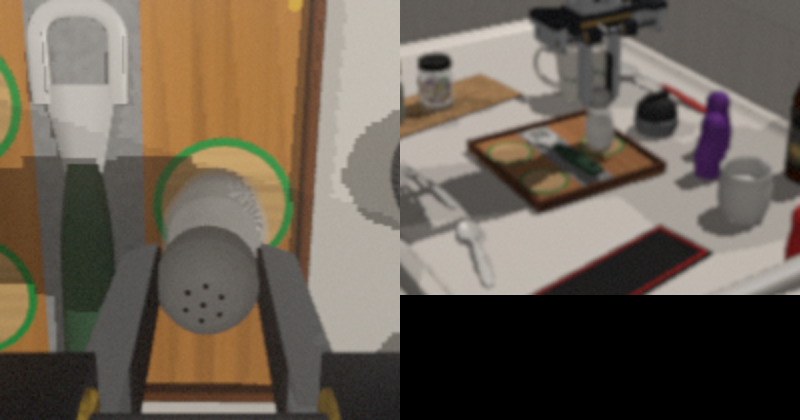

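The view shows the shaker dome at crop (208,280) between the fingers, with the other jars clear. I'll check how well it is centred.

```bash
python3 - <<'E'
from h import *
c=load('w3')
for z in (.088,.097): print(z,P(c,254,240,z).round(4))
print(P(c,254,240).round(4))
print('dome L/R',P(c,150+160/2,100+278/2,.09).round(4),P(c,150+260/2,100+278/2,.09).round(4))
E
```

```text
0.088 [0.6    0.0084 0.088 ]
0.097 [0.6    0.0128 0.097 ]
[0.6    0.0136 0.0987]
dome L/R [0.5847 0.0101 0.09  ] [0.6166 0.0101 0.09  ]
```

>>> apply_moves(
  plan=[0,0,-5,0,0,0,-15,0,0,0,-20,0,0,0,-20,0,10,-6,0,0,20,-10,0,0,28,-10,0,0,30,-8,0,0,30,-6,0,0,30,-2,0,0,30,0,0,0,30,0,0,0,25,0,0,0,18,0,0,0,10,0,0,0,5,0,0,0,0,0,20,0,0,0,20,0,0,0,12,0,0,0,4,0],
)

```text
time_s: 19.5
ee_pos: [0.5577, 0.2726, 0.0494]
eef_rot: [-3.14, 0.001, 1.57]
force: [-0.0, 0.5, -1.0]
grip_width: 0.0324
grip_force: 15.0
```

>>> apply_moves(
  plan=[0,0,2,0,0,0,2,0,0,0,1,0,0,0,1,0,0,0,1,0,0,0,0,0],
)

```text
time_s: 20.1
ee_pos: [0.5581, 0.2734, 0.0437]
eef_rot: [3.142, -0.0, 1.571]
force: [1.1, -0.6, -1.4]
grip_width: 0.0326
grip_force: 15.0
```

>>> apply_moves(
  plan=[0,0,1,0,0,0,1,0,0,0,0,0,0,0,0,0],
)

```text
time_s: 20.5
ee_pos: [0.5582, 0.2734, 0.0418]
eef_rot: [3.141, -0.0, 1.571]
force: [-0.4, 0.7, 0.5]
grip_width: 0.0323
grip_force: 15.0
```

>>> apply_moves(
  plan=[0,0,0,0,0,0,0,0,0,0,0,0,0,0,0,0,0,0,-10,0,0,0,-25,0,0,0,-30,0,0,0,-35,0,-10,0,-10,0,-20,-2,0,0,-30,-2,0,0,-32,-2,0,0,-32,-2,0,0,-32,-2,0,0,-32,-2,0,0,-32,0,0,0,-22,0,0,0,-14,0,0,0,-6,0,0,0,0,0,0,0],
  hand=0.6,
)

```text
time_s: 22.5
ee_pos: [0.5461, 0.0112, 0.1516]
eef_rot: [-3.141, -0.0, 1.57]
force: [-0.8, 0.5, 0.4]
grip_width: 0.0751
grip_force: 0.0
```

>>> apply_moves(
  plan=[0,0,20,0,0,0,30,0,0,0,30,0,0,0,25,0,0,0,15,0,0,0,8,0,0,0,4,0,0,0,0,0,0,0,0,0],
)

```text
time_s: 23.4
ee_pos: [0.5466, 0.0115, 0.0204]
eef_rot: [3.14, 0.0, 1.571]
force: [0.0, -0.2, -0.5]
grip_width: 0.0753
grip_force: 0.0
```

>>> apply_moves(
  plan=[0,0,5,0,0,0,2,0,0,0,0,0],
)

```text
time_s: 23.7
ee_pos: [0.546, 0.0114, 0.0124]
eef_rot: [-3.141, 0.0, 1.571]
force: [0.5, -0.3, 1.0]
grip_width: 0.0752
grip_force: 0.0
```

>>> apply_moves(
  plan=[0,0,0,0,0,0,0,0,0,0,0,0,0,0,0,0,0,0,0,0,0,0,0,0,0,0,0,0,0,0,0,0],
  hand=-1,
  squeeze=20,
)

```text
time_s: 24.5
ee_pos: [0.5461, 0.0114, 0.0126]
eef_rot: [-3.142, 0.0, 1.571]
force: [-0.2, 0.7, 0.0]
grip_width: 0.0146
grip_force: 0.0
```

>>> apply_moves(
  plan=[0,0,0,0,0,0,0,0,0,0,0,0],
)

```text
time_s: 24.8
ee_pos: [0.5461, 0.0114, 0.0127]
eef_rot: [3.142, 0.0, 1.571]
force: [0.1, -0.9, 0.6]
grip_width: 0.0004
grip_force: 0.0
```

```bash
python3 - <<'E'
from h import *
c=snap('wrist','w4'); im=cv2.imread('pics/w4.png')
s=snap('side','s4'); im2=cv2.imread('pics/s4.png')
t=snap('top','t4')
a=cv2.resize(im,(480,360)); b=cv2.resize(im2[140:240,170:290],(320,267),interpolation=cv2.INTER_CUBIC)
o=np.zeros((360,800,3),np.uint8); o[:,:480]=a; o[:267,480:]=b; cv2.imwrite('pics/c4.png',o)
E
```

```text
(no output)
```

View pics/c4.png

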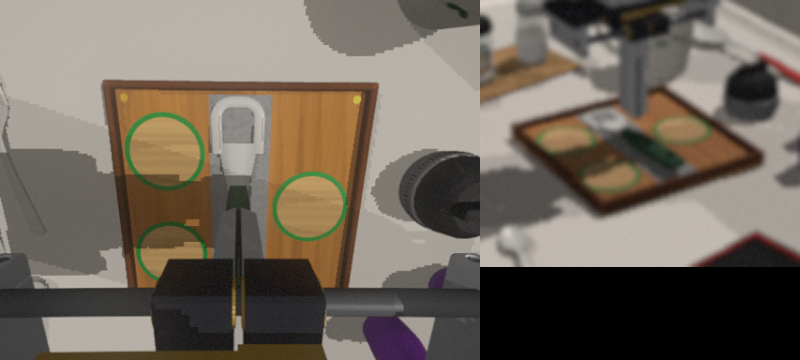

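The fingers shut with no contact, and the opener still lies in place: head at (238,125), neck at (238,200). I'll check heights from the depth data.

```bash
python3 - <<'E'
from h import *
c=load('w4');k=512/480
for n,u,v in [('head',218,130),('neck',238,160),('neck',238,172),('hand',238,190),('hand',237,200),('fing',238,215),('fing',238,225),('fing',238,240),('strip',262,160),('floor',285,130),('rim',372,150),('tray',350,60)]: print(n,P(c,u*k,v*k).round(4))
c=load('w1');k=.64
for n,u,v in [('head',444,235),('neck',460,270),('hand',458,310),('hand',457,350),('floor',510,240),('tray',300,180)]: print(n,P(c,u*k,v*k).round(4))
o=np.array([0.5461,.0114,.0127]); R=cv2.Rodrigues(load('w4')['rvec'])[0]; c=load('w4')
print(cv2.projectPoints(np.array([[.5461,.0114,.0127],[.5461,.0114,.03]]),c['rvec'],c['tvec'],c['mtx'],c['distortion'])[0]/512*480)
E
```

```text
head [0.5304 0.0732 0.0139]
neck [0.5458 0.05   0.0155]
neck [0.5458 0.0403 0.0158]
hand [0.5458 0.0272 0.0217]
hand [0.545  0.0189 0.0222]
fing [0.5458 0.0192 0.0522]
fing [0.5459 0.0189 0.0673]
fing [0.5459 0.0189 0.0864]
strip [0.5653 0.0489 0.0101]
floor [0.5826 0.0729 0.0105]
rim [ 0.6579  0.0552 -0.    ]
tray [ 6.312e-01  1.243e-01 -3.000e-04]
head [0.5303 0.0773 0.0149]
neck [0.5463 0.0446 0.0157]
hand [0.5446 0.0084 0.026 ]
hand [ 0.545  -0.0315  0.0277]
floor [0.5925 0.0721 0.0107]
tray [ 3.975e-01  1.256e-01 -1.000e-04]
[[[238.29559311 204.38294031]]

 [[238.31805359 212.58656427]]]
```

```bash
python3 - <<'E'
from h import *
c=load('w4');k=512/480
for u in (231,245):
  for v in range(196,222,2): print(u,v,P(c,u*k,v*k).round(4))
for z in (.0127,.02,.03,.04): print(z,(cv2.projectPoints(np.array([[.5461,.0192,z]]),c['rvec'],c['tvec'],c['mtx'],c['distortion'])[0]/512*480).ravel())
print(monitor.get_obs()['qpos'])
E
```

```text
231 196 [0.5403 0.0222 0.0221]
231 198 [0.5403 0.0205 0.022 ]
231 200 [0.5403 0.0188 0.0221]
231 202 [0.5403 0.0172 0.0223]
231 204 [0.5402 0.0155 0.0224]
231 206 [0.5402 0.014  0.0229]
231 208 [0.5402 0.0122 0.0225]
231 210 [0.5409 0.0212 0.0483]
231 212 [0.541  0.0206 0.0503]
231 214 [0.5411 0.0206 0.0537]
231 216 [0.5411 0.0203 0.0564]
231 218 [0.5412 0.0207 0.0606]
231 220 [0.5413 0.0207 0.0637]
245 196 [0.5514 0.022  0.0214]
245 198 [0.5514 0.0207 0.0225]
245 200 [0.5514 0.0187 0.0218]
245 202 [0.5515 0.017  0.0217]
245 204 [0.5515 0.0154 0.0219]
245 206 [0.5515 0.0138 0.0223]
245 208 [0.5514 0.0128 0.0241]
245 210 [0.5508 0.021  0.0476]
245 212 [0.5507 0.0206 0.0503]
245 214 [0.5506 0.0207 0.0539]
245 216 [0.5506 0.0203 0.0565]
245 218 [0.5504 0.0209 0.061 ]
245 220 [0.5504 0.0207 0.0635]
0.0127 [238.30301482 195.63195324]
0.02 [238.31240217 198.68756028]
0.03 [238.32630597 203.21268903]
0.04 [238.34158003 208.18296235]
[-4.62453246e-02  4.82187551e-01  1.68146105e+00  1.80074545e-05
  9.77976371e-01 -4.62278843e-02]
```

The depth data puts the real fingertips at z≈0.047, about 33 mm above the reported TCP. The jars were therefore held near their lids, which worked. For the opener I need to go about 33 mm lower, so I'll open and descend in steps while watching the force.

>>> apply_moves(
  plan=[0,0,0,0,0,0,0,0,0,0,0,0,0,0,0,0,0,0,0,0,0,0,0,0,0,0,0,0,0,0,5,0,0,0,8,0,0,0,5,0,0,0,3,0,0,0,0,0],
  hand=0.6,
)

```text
time_s: 26.15
ee_pos: [0.5458, 0.0114, -0.009]
eef_rot: [-3.141, -0.0, 1.571]
force: [0.4, 0.7, -0.2]
grip_width: 0.0752
grip_force: 0.0
```

```bash
python3 - <<'E'
from h import *
c=snap('wrist','w5');o=monitor.get_obs();print(o['ee_pos'],o['force'])
im=cv2.imread('pics/w5.png');cv2.imwrite('pics/w5b.png',cv2.resize(im,(800,600)))
E
```

```text
[ 0.54598633  0.01136122 -0.00861236] [-0.60032367 -0.10812698  0.07952411]
```

View pics/w5b.png

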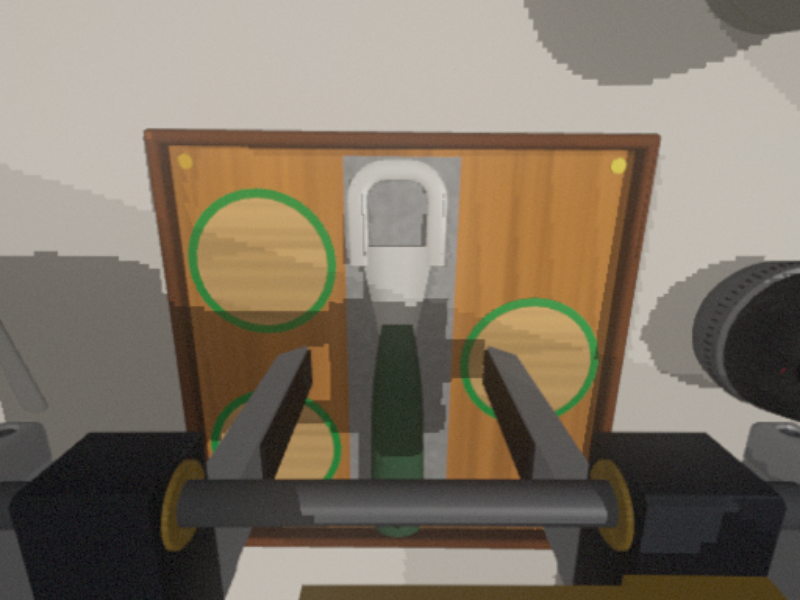

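The view shows both open fingertips, at (297,350) and (500,350), straddling the handle and still above the floor. The reported z of -0.009 confirms the offset.

```bash
python3 - <<'E'
from h import *
c=load('w5');k=.64
for u in (302,308,488,495):
  for v in (346,349,352,356,362): print(u,v,P(c,u*k,v*k).round(4))
E
```

```text
302 346 [0.502  0.0162 0.01  ]
302 349 [0.5051 0.0206 0.024 ]
302 352 [0.5057 0.0205 0.027 ]
302 356 [0.5064 0.0201 0.0303]
302 362 [0.5074 0.0196 0.0351]
308 346 [0.5047 0.0161 0.0096]
308 349 [0.5047 0.0149 0.0103]
308 352 [0.5072 0.0184 0.0222]
308 356 [0.5079 0.0182 0.0259]
308 362 [0.5078 0.0155 0.0261]
488 346 [0.5878 0.0159 0.0091]
488 349 [0.5845 0.0208 0.0243]
488 352 [0.5847 0.019  0.0235]
488 356 [0.5838 0.0193 0.0284]
488 362 [0.5832 0.018  0.0316]
495 346 [0.5906 0.0166 0.0107]
495 349 [0.5875 0.0207 0.0242]
495 352 [0.5865 0.0212 0.0285]
495 356 [0.5858 0.021  0.0322]
495 362 [0.5845 0.0211 0.0383]
```

>>> apply_moves(
  plan=[0,0,4,0,0,0,2,0,0,0,0,0,0,0,0,0],
)

```text
time_s: 26.6
ee_pos: [0.5461, 0.0114, -0.0143]
eef_rot: [3.142, -0.0, 1.571]
force: [-0.1, -0.4, 0.1]
grip_width: 0.075
grip_force: 0.0
```

>>> apply_moves(
  plan=[0,0,2,0,0,0,2,0,0,0,0,0],
)

```text
time_s: 26.9
ee_pos: [0.5459, 0.0114, -0.0187]
eef_rot: [-3.141, 0.0, 1.571]
force: [-0.4, -0.6, -0.5]
grip_width: 0.0752
grip_force: 0.0
```

>>> apply_moves(
  plan=[0,0,0,0,0,0,0,0,0,0,0,0,0,0,0,0,0,0,0,0,0,0,0,0,0,0,0,0],
  hand=-1,
)

```text
time_s: 27.6
ee_pos: [0.5461, 0.0114, -0.0183]
eef_rot: [3.142, 0.0, 1.571]
force: [-0.7, 0.3, 0.3]
grip_width: 0.0412
grip_force: 20.0
```

>>> apply_moves(
  plan=[0,0,-5,0,0,0,-15,0,0,0,-20,0,0,0,-20,0,0,0,-10,0,-12,-4,0,0,-24,-8,0,0,-30,-11,0,0,-30,-11,0,0,-30,-11,0,0,-30,-11,0,0,-30,-11,0,0,-30,-11,0,0,-24,-8,0,0,-18,-6,0,0,-8,-3,0,0,-4,-1,0,0,0,0,0,0],
)

```text
time_s: 29.4
ee_pos: [0.4499, -0.2586, 0.0514]
eef_rot: [-3.141, -0.0, 1.571]
force: [0.0, -0.5, -0.3]
grip_width: 0.041
grip_force: 20.0
```

>>> apply_moves(
  plan=[0,0,0,0.1,0,0,0,0.14,0,0,0,0.14,0,0,0,0.14,0,0,0,0.14,0,0,0,0.14,0,0,0,0.14,0,0,0,0.14,0,0,0,0.14,0,0,0,0.1,0,0,0,0.066,0,0,0,0],
)

```text
time_s: 30.6
ee_pos: [0.4504, -0.2578, 0.0516]
eef_rot: [-3.141, 0.0, 0.185]
force: [-0.3, 0.3, -1.0]
grip_width: 0.0413
grip_force: 20.0
```

```bash
python3 - <<'E'
from h import *
c=snap('wrist','w6');o=monitor.get_obs();print(o['ee_pos'],o['eef_rot'])
im=cv2.imread('pics/w6.png');cv2.imwrite('pics/w6b.png',cv2.resize(im,(800,600)))
E
```

```text
[ 0.45032504 -0.25795795  0.0515888 ] [-3.14146930e+00  9.42011396e-05  1.87296251e-01]
```

View pics/w6b.png

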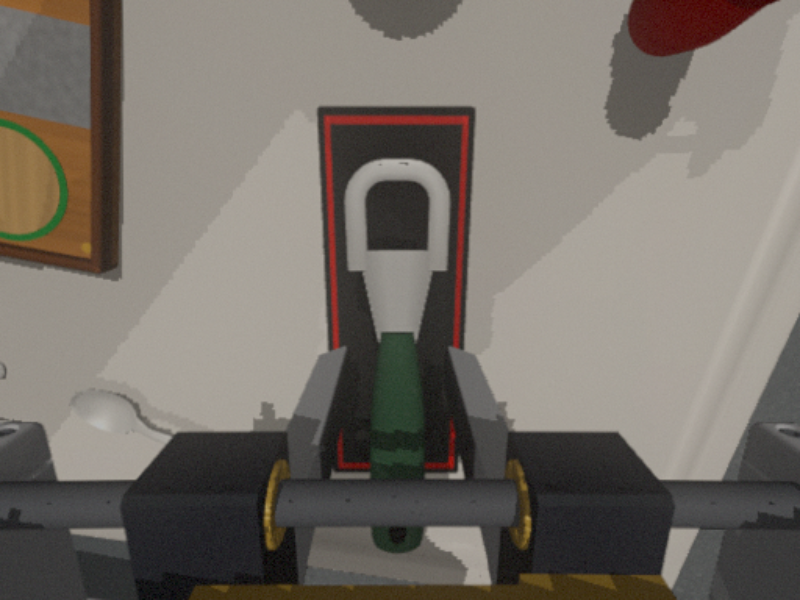

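The opener hangs over the bar mat with its head at (397,165). The mat corners are at (318,107), (475,107), (460,471) and (337,471).

```bash
python3 - <<'E'
from h import *
c=load('w6');k=.64
q=np.array([P(c,u*k,v*k,.005) for u,v in [(318.5,107),(475,107),(461,471),(335,471)]]); print(q.round(4)); print(q.mean(0))
d=(q[0]+q[1]-q[2]-q[3])/2; print(np.hypot(*d[:2]),np.arctan2(d[1],d[0]))
for u,v in [(397,160)]: print(P(c,u*k,v*k),)
for z in (.06,.08): print(P(c,397*k,159*k,z),P(c,398*k,549*k,z))
E
```

```text
[[ 0.555  -0.1961  0.005 ]
 [ 0.5703 -0.2776  0.005 ]
 [ 0.3476 -0.3213  0.005 ]
 [ 0.3318 -0.2377  0.005 ]]
[ 0.45116086 -0.2581772   0.005     ]
0.22695143737390103 0.18915629646369578
[ 0.53494083 -0.24217163  0.08234427]
[ 0.5357795  -0.24201504  0.06      ] [ 0.33073054 -0.28108556  0.06      ]
[ 0.5353482  -0.24209523  0.08      ] [ 0.35074818 -0.27726936  0.08      ]
```

>>> apply_moves(
  plan=[1,0,15,0,0,0,20,0,0,0,20,0,0,0,10,0,0,0,5,0,0,0,2,0,0,0,1,0,0,0,0,0,0,0,0,0],
)

```text
time_s: 31.55
ee_pos: [0.4514, -0.2586, -0.0208]
eef_rot: [3.141, -0.001, 0.185]
force: [-0.8, 0.3, -0.7]
grip_width: 0.0412
grip_force: 20.0
```

>>> apply_moves(
  plan=[0,0,1,0,0,0,1,0,0,0,0,0,0,0,0,0],
)

```text
time_s: 31.95
ee_pos: [0.4511, -0.2584, -0.0233]
eef_rot: [3.142, -0.0, 0.185]
force: [0.8, -0.4, -1.4]
grip_width: 0.0411
grip_force: 20.0
```

>>> apply_moves(
  plan=[0,0,0.5,0,0,0,0,0,0,0,0,0],
)

```text
time_s: 32.25
ee_pos: [0.4511, -0.2585, -0.0233]
eef_rot: [3.141, -0.0, 0.185]
force: [-3.4, 2.0, 7.5]
grip_width: 0.0411
grip_force: 20.0
```

>>> apply_moves(
  plan=[0,0,0,0,0,0,0,0,0,0,0,0,0,0,0,0,0,0,0,0,0,0,-5,0,0,0,-20,0,0,0,-35,0,0,0,-40,0,0,0,-40,0,0,0,-30,0,0,0,-8,0],
  hand=0.6,
  squeeze=15,
)

```text
time_s: 33.45
ee_pos: [0.4521, -0.2591, 0.1579]
eef_rot: [3.138, -0.004, 0.185]
force: [0.8, 0.2, -0.5]
grip_width: 0.0753
grip_force: 0.0
```

>>> apply_moves(
  plan=[0,0,0,-0.1,0,0,0,-0.14,0,0,0,-0.14,0,0,0,-0.14,0,0,0,-0.14,0,0,0,-0.14,0,0,0,-0.14,0,0,0,-0.14,0,0,0,-0.14,0,0,0,-0.1,0,0,0,-0.066,0,0,0,0],
)

```text
time_s: 34.65
ee_pos: [0.4508, -0.2582, 0.1534]
eef_rot: [-3.141, -0.001, 1.572]
force: [0.2, 0.2, 0.0]
grip_width: 0.0753
grip_force: 0.0
```

>>> apply_moves(
  plan=[12,3,0,0,24,5,0,0,33,7,0,0,33,7,0,0,33,7,0,0,33,7,0,0,33,7,0,0,33,7,0,0,33,7,0,0,33,7,0,0,33,7,0,0,33,7,0,0,33,7,0,0,33,7,0,0,33,7,0,0,33,5,0,0,20,3,0,0,10,0,0,0,3,0,0,0,0,0,0,0],
)

```text
time_s: 36.65
ee_pos: [0.5578, 0.2724, 0.154]
eef_rot: [-3.141, 0.0, 1.57]
force: [0.9, -0.9, -0.6]
grip_width: 0.0752
grip_force: 0.0
```

```bash
python3 - <<'E'
from h import *
c=snap('top','t7');im=cv2.imread('pics/t7.png');cv2.imwrite('pics/t7b.png',cv2.resize(im[150:330,100:380],(800,514),interpolation=cv2.INTER_CUBIC))
print(monitor.get_obs()['ee_pos'])
E
```

```text
[0.55795718 0.27192128 0.15413441]
```

View pics/t7b.png

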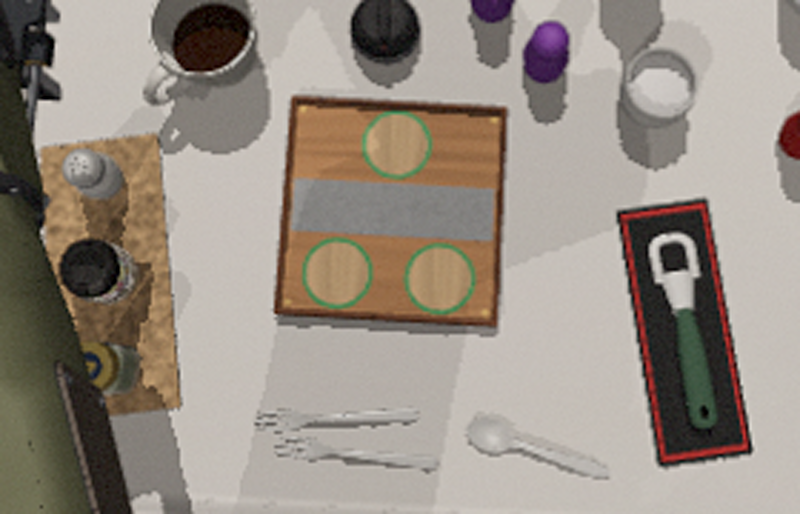

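The top view shows the opener centred lengthwise on the bar mat at (683,330). All three jars stand upright on the cork, and the rings at (397,145), (337,272) and (440,278) are empty. Next I'll check how the jars sit relative to my release points.

```bash
python3 - <<'E'
from h import *
c=snap('wrist','w7');im=cv2.imread('pics/w7.png');cv2.imwrite('pics/w7b.png',cv2.resize(im,(800,600)))
t=load('t7');f=lambda u,v,z:P(t,99.5+u*.35+.17,149.5+v*.35+.17,z).round(4)
print('dome',f(84,170,.093),'spr',f(90,269,.08),'cin',f(98,366,.101))
for n,u,v in [('R',397,145),('FL',337.5,272.5),('FR',440,278.5)]: print(n,f(u,v,.01))
E
```

```text
dome [0.557  0.2669 0.093 ] spr [0.4748 0.2571 0.08  ] cin [0.3946 0.2368 0.101 ]
R [0.6066 0.0071 0.01  ]
FL [0.4879 0.0544 0.01  ]
FR [ 0.4867 -0.0376  0.01  ]
```

View pics/w7b.png

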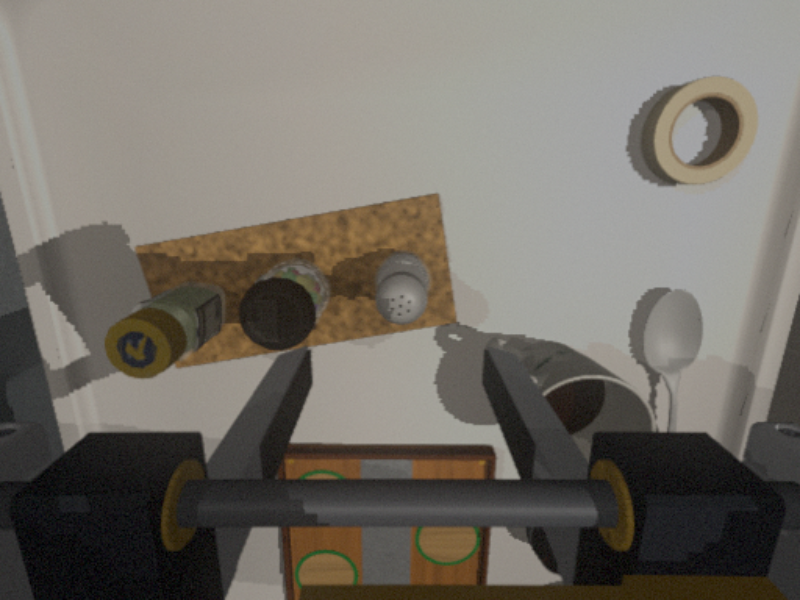

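The shaker dome is at (402,298), in the same place relative to the fingers as before the first grasp, so replaying the grasp is right. The sprinkle lid is at (278,312) and the cinnamon cap at (147,343), both upright.

>>> apply_moves(
  plan=[1,0,20,0,0,0,30,0,0,0,30,0,0,0,20,0,0,0,9,0,0,0,3,0,0,0,0,0,0,0,0,0],
)

```text
time_s: 37.55
ee_pos: [0.5587, 0.2737, 0.0434]
eef_rot: [3.14, -0.001, 1.571]
force: [-0.8, 1.4, 1.0]
grip_width: 0.0752
grip_force: 0.0
```

>>> apply_moves(
  plan=[0,0,0,0,0,0,0,0,0,0,0,0,0,0,0,0,0,0,0,0,0,0,0,0,0,0,0,0,0,0,0,0],
  hand=-1,
)

```text
time_s: 38.35
ee_pos: [0.5581, 0.2736, 0.0422]
eef_rot: [3.142, -0.0, 1.571]
force: [0.5, 0.1, 0.8]
grip_width: 0.0322
grip_force: 15.0
```

>>> apply_moves(
  plan=[0,0,-5,0,0,0,-15,0,0,0,-20,0,0,0,-20,0,-10,0,0,0,-20,0,0,0,-28,0,0,0,-30,4,0,0,-30,6,0,0,-30,8,0,0,-30,8,0,0,-30,8,0,0,-25,8,0,0,-18,4,0,0,-10,2,0,0,-5,0,0,0,0,0,18,0,0,0,18,0,0,0,10,0,0,0,4,0],
)

```text
time_s: 40.35
ee_pos: [0.6055, 0.0081, 0.0512]
eef_rot: [-3.14, -0.0, 1.572]
force: [-0.5, 0.5, -0.5]
grip_width: 0.032
grip_force: 15.0
```

>>> apply_moves(
  plan=[0,0,2,0,0,0,1,0,0,0,1,0,0,0,0,0,0,0,0,0],
)

```text
time_s: 40.85
ee_pos: [0.6062, 0.0075, 0.0484]
eef_rot: [3.141, 0.0, 1.571]
force: [0.6, -0.1, -1.6]
grip_width: 0.0321
grip_force: 15.0
```

>>> apply_moves(
  plan=[0,0,1,0,0,0,0.5,0,0,0,0,0,0,0,0,0],
)

```text
time_s: 41.25
ee_pos: [0.6063, 0.0075, 0.0471]
eef_rot: [3.141, 0.0, 1.571]
force: [-0.5, -0.1, 4.1]
grip_width: 0.0324
grip_force: 15.1
```

>>> apply_moves(
  plan=[0,0,0,0,0,0,0,0,0,0,0,0,0,0,0,0,0,0,-10,0,0,0,-25,0,0,0,-30,0,0,0,-35,0,10,-8,-10,0,20,-18,0,0,28,-25,0,0,28,-25,0,0,28,-25,0,0,28,-25,0,0,28,-25,0,0,28,-25,0,0,22,-20,0,0,14,-12,0,0,5,-4,0,0,0,0,0,0],
  hand=0.6,
)

```text
time_s: 43.25
ee_pos: [0.3937, 0.2469, 0.1567]
eef_rot: [3.141, -0.0, 1.572]
force: [0.4, -0.2, -0.1]
grip_width: 0.075
grip_force: 0.0
```

>>> apply_moves(
  plan=[0,0,20,0,0,0,30,0,0,0,30,0,0,0,18,0,0,0,8,0,0,0,2,0,0,0,0,0],
)

```text
time_s: 43.95
ee_pos: [0.3947, 0.2464, 0.0492]
eef_rot: [3.141, -0.0, 1.57]
force: [0.2, -0.4, 0.7]
grip_width: 0.0751
grip_force: 0.0
```

>>> apply_moves(
  plan=[0,0,0,0,0,0,0,0,0,0,0,0,0,0,0,0,0,0,0,0,0,0,0,0,0,0,0,0,0,0,0,0],
  hand=-1,
)

```text
time_s: 44.75
ee_pos: [0.3942, 0.2466, 0.0488]
eef_rot: [3.141, -0.0, 1.571]
force: [-0.7, 0.0, 3.0]
grip_width: 0.0408
grip_force: 15.0
```

>>> apply_moves(
  plan=[0,0,-5,0,0,0,-15,0,0,0,-20,0,0,0,-20,0,-10,0,0,0,-20,0,0,0,-30,0,0,0,-30,2,0,0,-30,8,0,0,-30,14,0,0,-30,18,0,0,-30,18,0,0,-30,16,0,0,-24,10,0,0,-14,5,0,0,-6,1,0,0,0,0,18,0,0,0,18,0,0,0,10,0,0,0,4,0],
)

```text
time_s: 46.75
ee_pos: [0.4854, -0.0369, 0.0577]
eef_rot: [-3.14, -0.0, 1.571]
force: [0.7, 0.3, -1.1]
grip_width: 0.0411
grip_force: 15.0
```

>>> apply_moves(
  plan=[0,0,2,0,0,0,1,0,0,0,1,0,0,0,0,0,0,0,0,0],
)

```text
time_s: 47.25
ee_pos: [0.4862, -0.0375, 0.0549]
eef_rot: [3.141, 0.0, 1.571]
force: [-0.1, 0.1, -1.7]
grip_width: 0.0411
grip_force: 15.0
```

>>> apply_moves(
  plan=[0,0,1,0,0,0,0.5,0,0,0,0,0,0,0,0,0],
)

```text
time_s: 47.65
ee_pos: [0.4863, -0.0375, 0.0538]
eef_rot: [3.141, 0.0, 1.571]
force: [-2.8, -0.5, 6.2]
grip_width: 0.0409
grip_force: 15.0
```

>>> apply_moves(
  plan=[0,0,0,0,0,0,0,0,0,0,0,0,0,0,0,0,0,0,-10,0,0,0,-25,0,0,0,-30,0,0,0,-35,0,15,0,0,0,30,-1,0,0,35,-1,0,0,35,-1,0,0,35,-1,0,0,35,-1,0,0,35,-1,0,0,35,-1,0,0,25,-1,0,0,14,-1,0,0,3,-1,0,0,0,0,0,0],
  hand=0.6,
)

```text
time_s: 49.65
ee_pos: [0.476, 0.2591, 0.1533]
eef_rot: [-3.142, 0.0, 1.571]
force: [0.6, 0.5, 0.2]
grip_width: 0.0756
grip_force: 0.0
```

>>> apply_moves(
  plan=[0,0,20,0,0,0,30,0,0,0,30,0,0,0,22,0,0,0,9,0,0,0,3,0,0,0,0,0,0,0,0,0],
)

```text
time_s: 50.45
ee_pos: [0.4768, 0.2596, 0.0403]
eef_rot: [3.14, -0.001, 1.571]
force: [0.1, -0.2, -0.2]
grip_width: 0.0752
grip_force: 0.0
```

>>> apply_moves(
  plan=[0,0,0,0,0,0,0,0,0,0,0,0,0,0,0,0,0,0,0,0,0,0,0,0,0,0,0,0,0,0,0,0],
  hand=-1,
)

```text
time_s: 51.25
ee_pos: [0.4762, 0.2596, 0.0393]
eef_rot: [3.141, -0.0, 1.571]
force: [-1.4, -0.6, 2.8]
grip_width: 0.0497
grip_force: 15.0
```

>>> apply_moves(
  plan=[0,0,-5,0,0,0,-15,0,0,0,-20,0,0,0,-20,0,-10,1,0,0,-20,1,0,0,-25,2,0,0,-25,2,0,0,-25,2,0,0,-25,2,0,0,-25,1,0,0,-25,0,0,0,-17,0,0,0,-7,0,0,0,0,0,0,0,0,0,18,0,0,0,18,0,0,0,10,0,0,0,4,0,0,0,0,0],
)

```text
time_s: 53.25
ee_pos: [0.4869, 0.0559, 0.0489]
eef_rot: [-3.141, 0.0, 1.571]
force: [0.9, 0.1, -2.0]
grip_width: 0.0495
grip_force: 15.0
```

>>> apply_moves(
  plan=[0,0,2,0,0,0,1,0,0,0,1,0,0,0,0,0,0,0,0,0],
)

```text
time_s: 53.75
ee_pos: [0.4872, 0.0555, 0.0453]
eef_rot: [3.141, 0.0, 1.571]
force: [0.4, -0.4, -1.6]
grip_width: 0.0489
grip_force: 15.0
```

>>> apply_moves(
  plan=[-1,0,0.5,0,0,0,0.5,0,0,0,0.5,0,0,0,0,0,0,0,0,0],
)

```text
time_s: 54.25
ee_pos: [0.4872, 0.0545, 0.0443]
eef_rot: [3.141, 0.0, 1.571]
force: [-3.9, 0.3, 7.9]
grip_width: 0.0494
grip_force: 15.0
```

>>> apply_moves(
  plan=[0,0,0,0,0,0,0,0,0,0,0,0,0,0,0,0,0,0,-10,0,0,0,-25,0,0,0,-30,0,0,0,-35,0,0,0,-20,0,0,-10,0,0,0,-25,0,0,0,-30,0,0,0,-30,0,0,0,-20,0,0,0,-10,0,0,0,0,0,0],
  hand=0.6,
)

```text
time_s: 55.85
ee_pos: [0.3614, 0.0546, 0.1636]
eef_rot: [3.141, -0.0, 1.571]
force: [-0.5, -0.0, -0.7]
grip_width: 0.0751
grip_force: 0.0
```

```bash
python3 - <<'E'
from h import *
print(monitor.get_obs()['ee_pos'])
c=snap('wrist','w8');t=snap('top','t8')
a=cv2.resize(cv2.imread('pics/w8.png'),(400,300)); b=cv2.imread('pics/t8.png')[150:300,100:380]; b=cv2.resize(b,(560,300))
d=cv2.imread('pics/side0.png'); d=snap('side','s8')['image'][...,::-1][100:300,100:320]; d=cv2.resize(d,(330,300))
top=np.zeros((600,800,3),np.uint8); top[:300,:560]=b; top[300:,:400]=a; top[300:,440:770]=d; cv2.imwrite('pics/c8.png',top)
E
```

```text
[0.36140156 0.05456932 0.16361728]
```

View pics/c8.png

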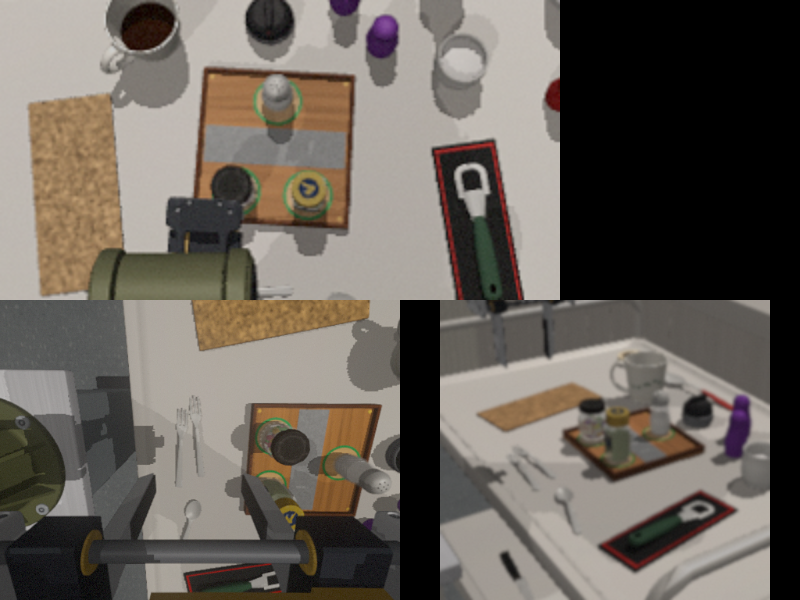

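Every jar stands upright on its own ring: shaker at the rear (277,95), sprinkle front-left (233,186), cinnamon front-right (309,190). The opener lies centred on the bar mat at (480,230), the pot, mug and timer haven't moved, and the gripper is clear.

```bash
python3 -c "
from h import *
t=load('t8');f=lambda u,v,z:P(t,100+u*.5,150+v*.5,z).round(4)
print(f(232,186,.085),f(309,188,.106),f(277,86,.097))
print(ctrl.hand_in())"
```

```text
[0.4858 0.0523 0.085 ] [ 0.4855 -0.0399  0.106 ] [0.6078 0.0043 0.097 ]
the job is handed in; nothing more can be done
None
```

The job is done and handed in at about 56 s (limit 144 s): all three jars were moved to the cork mat, the opener was laid lengthwise in the middle of the bar mat, and each jar was returned upright to its own ring, with the pot, mug and timer untouched.

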